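# Set and lock the bench air regulator

### The arm

A 6-joint arm with a two-finger parallel gripper is mounted at the origin on the work surface. World frame = base frame: x ahead of the robot, y to its left, z up, the work surface at z = 0. Lengths are in m, angles in rad, forces in N, time in s.
With the tool pointing down it reaches from about 0.25 to 0.725 m from the base axis. Payload 4 kg.
Tool frame: the origin (TCP) lies at the very end of the fingers, on their centre line; the grasp point (between the pads) lies 19 mm behind it; z points along the fingers, y is the direction in which the jaws open and shut (so a half turn about z gives the same grasp; the last joint's range is limited). The gripper opens to 85 mm and grips with 20 to 120 N. Pads are 22 mm wide; open, the fingers measure 114 mm over their backs; the gripper's body (76 mm by 85 mm) begins 54 mm behind the grasp point. The pads swing forward as they close: fully open they stand 13 mm farther back than shut.
Start: joints at [-1.18, 0.241, 0.005, 1.335, 0, 1.571], TCP at [0.19, -0.462, 0.231] pointing down, gripper open.
Joint ranges: [-2.72, 2.72], [-1.05, 1.87], [-1.09, 1.28], [-1.99, 2.15], [-1.42, 1.44], [-3.14, 3.14]. Speed limits (rad/s): [2.79, 2.79, 3.14, 3.14, 3.14, 3.14].

### API

Orientations are given as a unit quaternion [x, y, z, w].
In Python, from plant import manip gives the robot as it stands. The module is installed in compiled form; this text tells all that it offers.
- The arm moves only by the tool jog_arm, never from a script. Its argument "commands" is a list that holds one entry, the list of rows, each a list of 6 numbers: the shift along the tool's x, y, z in mm, then the turn, a rotation vector about the tool's x, y, z in degrees. In form: [[[tx, ty, tz, ax, ay, az], ...]]. A call has 1 to 12 rows; each row shifts and turns the commanded pose from where the row before left it, along the tool's axes as they then stand; what a row does not reach is not made up. A row lasts 1/8 s, in which the tool goes at most 62.5 mm and 10.7 degrees, less where a joint would pass 70% of its speed; a pose out of reach is approached as far as the arm can. A call with a gripper value outside its range is refused whole. "gripper" is the opening, from 0 (shut) to 1 (fully open), set as the call begins (left out, the last holds). The fingers move at their own pace and stop on an object; "newtons" is the grip in N (left out, the last holds). Time passes only in rows, so rows that do not move let the fingers close. It gives the time, the measured TCP pose, the force and the opening at its end, in the units of the state.
- manip.read_state(): the state, without advancing time (a new reading comes with each control period).
- manip.camera(name): name is "scene" or "top"; returns a dict with "frame" (420x560x3 uint8, red, green, blue), "z_map" (420x560 float32, m along the optical axis (not along the pixel's ray), 0 where there is no reading), "camera_matrix" (3x3 intrinsics, pixels), "k1" (the pictures are not rectified: a ray, as slopes to the right and down, at radius r is drawn at 1 + k1 r^2 times it, then the intrinsics apply), "extrinsics" (4x4, takes a point from world to camera coordinates). Camera axes: x right, y down, z forward; pixel columns grow to the right and rows downward; lengths in m; the calibration is good to about 2 mm. A picture is of the moment at which its call begins.
- manip.sign_off(): hands the job in, once; it reports no verdict.
The state is a dict: "time": time; "q": joint angles; "qd": joint speeds; "tau": joint torques, N m; "ee_pos": TCP position; "eef_rot": TCP orientation; "contact_force": force on the tool from outside, world axes, zero at the start; "moment": the same for the moment, N m; "finger_gap": opening from 0.0 (shut) to 1.0 (fully open).
Only numpy, scipy, OpenCV 4.12 (cv2) and the standard library are available. Lean on these libraries where they do the work, as an engineer would, in place of code of your own. Each camera call takes 0.05 s, during which the arm holds its last target.

### The job

On the air regulator with the blue knob, turn the knob until its white pointer stands on the green mark of the dial, and only then pull the knob straight up, fully out, to lock the setting. Let go of it and leave the orange-knobbed regulator as it was.

Things in the scene. Friction and masses are not known exactly. Their poses are not given: they have to be found in the camera images.
- blue_regulator: Regulator to set, fixed: steel plate 120 x 110 x 8 mm, aluminium block 56 mm square, gauge on its +x side, white dial 92 mm across, dial face 66 mm above the bench. Origin: centre of the plate's underside, on the bench; z up; the knob's axis is vertical through it. Green mark, 14 mm wide, on the dial along its +x axis, 31 to 46 mm out. Its orange-knobbed twin stands beside it, 0.2 m or more away.
- blue_knob (a joint): Blue knob's turn, rad: pointer's angle from the green mark, counterclockwise + seen from above; 0 = on the mark; starts at 0.6 to 1.3; stops at -1.3, 1.6; friction 0.05 N m, stays where left. Pushed in: skirt 52 mm across, 67 to 73 mm above the bench; on it an upright bar to pinch, 46 mm long (along the pointer), 14 mm wide, top at 105 mm. White stripe on the bar's pointer half.
- blue_stem (a joint): Blue knob's pull straight up, m: 0 = pushed in (start), 0.015 = fully out, at its stop. Takes about 5 N and stays where left. A yellow collar shows beneath the skirt as it comes out. Being out adds no resistance to turning, so do not twist it while pulling and letting go.
- orange_pointer (a point): Pointer tip of the orange knob (same sizes as the blue), which must stay as it is: a point at the edge of its skirt, 30 mm out from that knob's vertical axis, 73 mm above the bench. Its +x axis points outward from the knob's axis along the pointer.

How it is judged:
On the way, in this order (a step that is already met when the one before it is completed fails the run):
1. the blue knob, still pushed in (under 4 mm out), has its pointer on the green mark within 0.2 rad (value of joint blue_knob between -0.2 and 0.2 rad and value of joint blue_stem below 0.004 m), for 0.2 s.
2. the blue knob is pulled out by 10 mm or more with its pointer still on the mark within 0.2 rad (value of joint blue_knob between -0.2 and 0.2 rad and value of joint blue_stem above 0.01 m), for 0.2 s.
At the end, for the whole second after the job is handed in: The blue knob's pointer is on the green mark within 0.2 rad, the knob stands pulled out by 10 mm or more and at rest, and the orange knob's pointer is within 8 mm of where it started (all of step 2 and velocity of joint blue_knob between -0.05 and 0.05 rad/s and velocity of joint blue_stem between -0.005 and 0.005 m/s and distance of orange_pointer from where it was at the start of the episode below 0.008 m); the robot touches nothing.
It fails at once if the blue knob is pulled out (over 6 mm) while its pointer is more than 0.3 rad off the mark (value of joint blue_stem above 0.006 m and (value of joint blue_knob above 0.3 rad or value of joint blue_knob below -0.3 rad)).
It fails at once if the orange knob is turned or pulled (its pointer moves 8 mm or more) (distance of orange_pointer from where it was at the start of the episode above 0.008 m).
It also fails if it takes over 32 s, if anything falls off the work surface, if the arm or the gripper's body presses on something with over 40 N, if the wrist force passes 120 N, or if a joint passes its speed limit or range.

## Working session

There is one attempt and no reset: what is moved stays moved. The work goes in short steps, Python scripts to look and compute and a tool call to move; the robot and the scene stay as the last step left them, time stands still between calls to the robot, and variables do not carry over. Pictures are saved under pics/ and viewed, and the job is handed in when it is done.

Besides the shell and the picture viewer there is one more tool, called after "Request:" as name(argument=value, ...) on one line, values as JSON. jog_arm: Moves the arm, as the interface text tells. Its arguments: {"type":"object","properties":{"commands":{"type":"array","items":{"type":"array","items":{"type":"array","items":{"type":"number"}}}},"gripper":{"type":"number"},"newtons":{"type":"number"}},"required":["commands"]}

```bash
mkdir -p pics; python3 - <<'E'
from plant import manip
import cv2,numpy as np,pickle
d={}
for n in("scene","top"):
    c=manip.camera(n); d[n]=c
    cv2.imwrite(f"pics/{n}0.png",c["frame"][:,:,::-1])
    print(n,c["camera_matrix"].tolist(),c["k1"],np.round(c["extrinsics"],4).tolist())
pickle.dump(d,open("c0.pkl","wb"))
s=manip.read_state();print(s)
E
```

```text
scene [[528.9616799300078, 0.0, 275.75043280982777], [0.0, 528.9616799300078, 212.63455591047057], [0.0, 0.0, 1.0]] -0.05194163771447377 [[-0.7951, 0.6064, -0.0113, 0.4249], [0.3814, 0.4854, -0.7868, -0.1482], [-0.4716, -0.6299, -0.6172, 1.1131], [0.0, 0.0, 0.0, 1.0]]
top [[499.62108030618015, 0.0, 278.08058510946364], [0.0, 499.62108030618015, 212.76604730833222], [0.0, 0.0, 1.0]] -0.15190700413643163 [[-0.0047, -0.9999, -0.0157, -0.0051], [-0.9894, 0.0069, -0.1447, 0.5433], [0.1448, 0.0148, -0.9894, 0.6518], [0.0, 0.0, 0.0, 1.0]]
{'time': 0.1, 'q': array([-1.17998377e+00,  2.41346120e-01,  3.84710112e-03,  1.33519256e+00,
       -1.64971661e-05,  1.57084183e+00]), 'qd': array([ 0.00080809, -0.00276623,  0.00324307,  0.00085941, -0.00153433,
       -0.00064696]), 'tau': array([-2.75505357e-05, -3.73137903e+01,  2.53010219e+01,  1.08707068e-02,
        2.56733608e-05, -7.38510693e-06]), 'ee_pos': array([ 0.19024868, -0.46177609,  0.23049322]), 'eef_rot': array([ 9.80972841e-01,  1.94142698e-01, -1.92108178e-04, -9.27983473e-04]), 'contact_force': array([-0.74906455,  0.04190961, -0.16853557]), 'moment': array([ 0.00864114, -0.00992031,  0.03975528]), 'finger_gap': 1.0006980117013577}
```

View pics/top0.png

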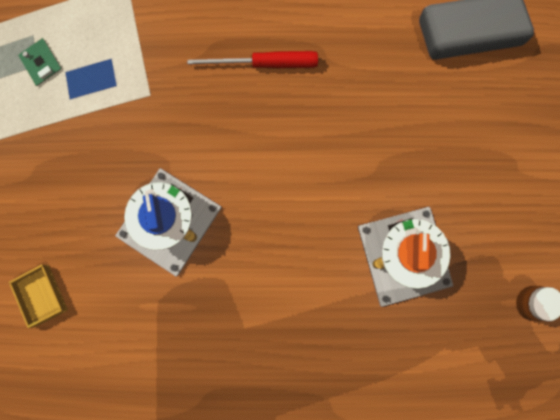

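View pics/scene0.png

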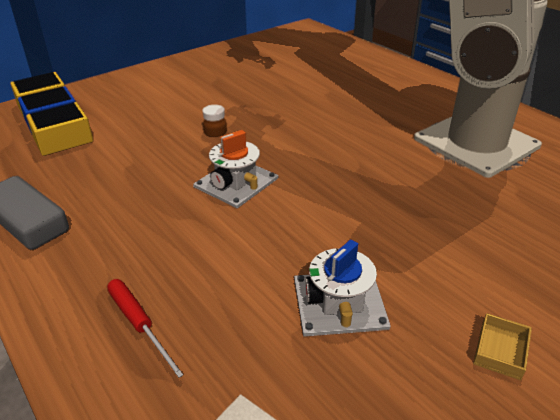

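The top view shows the blue knob near (157,215), its stripe near (149,203) and its green mark near (174,191). The orange knob is near (417,252). In the scene view the blue knob is near (343,262) and its mark near (315,271).

```bash
cat > h.py <<'E'
import numpy as np,cv2,pickle
def pts(c,mask):
    K=c["camera_matrix"];z=c["z_map"];E=c["extrinsics"]
    v,u=np.nonzero(mask&(z>0))
    p=cv2.undistortPoints(np.stack([u,v],1).astype(float).reshape(-1,1,2),K,np.array([c["k1"],0,0,0.]))[:,0]
    zz=z[v,u].astype(float)
    P=np.c_[p[:,0]*zz,p[:,1]*zz,zz]
    return (P-E[:3,3])@E[:3,:3], np.c_[u,v]
def ana(c,win):
    u0,u1,v0,v1=win
    W=np.zeros(c["z_map"].shape,bool);W[v0:v1,u0:u1]=1
    f=cv2.cvtColor(c["frame"],cv2.COLOR_RGB2HSV).astype(int);H,S,V=f[...,0],f[...,1],f[...,2]
    blue=W&(H>105)&(H<130)&(S>120)&(V>60)
    gr=W&(H>55)&(H<90)&(S>120)&(V>60)
    wh=W&(S<50)&(V>150)
    o={}
    P,_=pts(c,wh); D=P[(abs(P[:,2]-.066)<.005)]
    o["dial"]=(np.round(D.mean(0),4),len(D)); 
    hull=cv2.convexHull((D[:,:2]*1000).astype(np.float32)); o["dialcircle"]=cv2.minEnclosingCircle(hull); 
    G,_=pts(c,gr); G=G[(abs(G[:,2]-.066)<.006)]; o["green"]=(np.round(np.median(G,0),4),len(G))
    B,_=pts(c,blue); T=B[(B[:,2]>.098)]; o["bartop"]=(np.round(T.mean(0),4),len(T),np.round(np.median(T[:,2]),4))
    o["barrect"]=cv2.minAreaRect((T[:,:2]*1000).astype(np.float32))
    K=B[(abs(B[:,2]-.072)<.005)]
    if len(K): o["skirtcircle"]=cv2.minEnclosingCircle((K[:,:2]*1000).astype(np.float32))
    S_,_=pts(c,wh); S_=S_[(S_[:,2]>.08)&(S_[:,2]<.125)]; o["stripe"]=(np.round(np.median(S_,0),4),len(S_)) if len(S_) else None
    return o,T,S_,G,D
E
python3 - <<'E'
from h import *
d=pickle.load(open("c0.pkl","rb"))
for n,w in(("top",(115,225,165,280)),("scene",(290,395,230,340))):
    o,T,S,G,D=ana(d[n],w)
    print(n)
    for k,v in o.items():print(' ',k,v)
    a=np.r_[T,S[S[:,2]>.098]]
    print('  alltop rect',cv2.minAreaRect((a[:,:2]*1000).astype(np.float32)),len(a), S[:,2].min() if len(S) else 0)
c=d["top"]
cv2.imwrite("pics/z0.png",cv2.resize(c["frame"][160:285,110:230,::-1],None,fx=4.5,fy=4.5,interpolation=cv2.INTER_CUBIC))
E
```

```text
top
  dial (array([0.5333, 0.1536, 0.0661]), 2096)
  dialcircle ((536.7982788085938, 154.26080322265625), 46.166473388671875)
  green (array([0.5698, 0.1328, 0.0673]), 49)
  bartop (array([0.5317, 0.1521, 0.1047]), 300, np.float64(0.1048))
  barrect ((535.4968872070312, 153.57359313964844), (43.408748626708984, 15.005215644836426), 12.05864143371582)
  skirtcircle ((536.4094848632812, 153.9625244140625), 24.5441837310791)
  stripe (array([0.5504, 0.157 , 0.1052]), 70)
  alltop rect ((537.7537841796875, 154.0748291015625), (47.935447692871094, 15.013917922973633), 11.543359756469727) 370 0.10186617154399545
scene
  dial (array([0.5419, 0.1646, 0.0668]), 1338)
  dialcircle ((536.9738159179688, 154.8450469970703), 46.77306365966797)
  green (array([0.5699, 0.1339, 0.0679]), 55)
  bartop (array([0.5371, 0.1567, 0.1042]), 272, np.float64(0.1052))
  barrect ((537.5781860351562, 155.13209533691406), (46.415916442871094, 14.998414039611816), 10.769034385681152)
  skirtcircle ((537.4263916015625, 155.27830505371094), 25.84896469116211)
  stripe (array([0.5483, 0.1563, 0.1065]), 35)
  alltop rect ((537.5781860351562, 155.13209533691406), (46.415916442871094, 14.998414039611816), 10.769034385681152) 307 0.10463427654373424
```

View pics/z0.png

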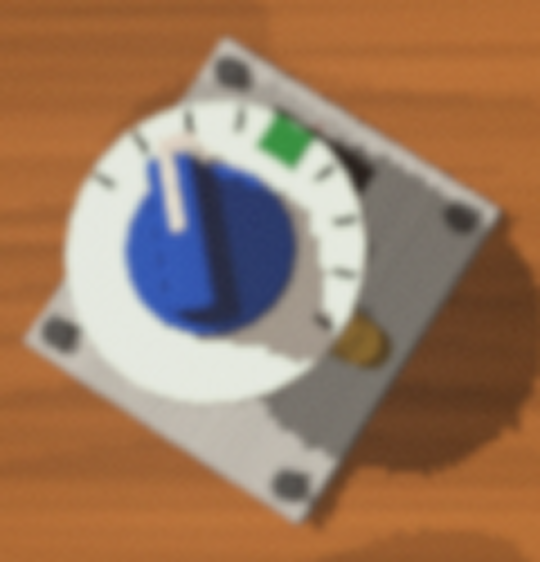

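Request:
jog_arm(commands=[[[0, 0, 0, 0, 0, 5.6], [0, 0, 0, 0, 0, 5.6]]], gripper=0.7, newtons=60)

```text
time: 0.35
ee_pos: [0.1903, -0.4619, 0.2307]
eef_rot: [0.995, 0.096, -0.0, -0.001]
contact_force: [0.1, 0.3, 0.3]
finger_gap: 0.7
```

```bash
cat >> h.py <<'E'
from scipy.spatial.transform import Rotation as R
def rel(target,xdeg,s):
    """shift in tool axes (mm) and az (deg) to reach target TCP with tool x at xdeg, z down"""
    r=R.from_quat(s["eef_rot"]);t=r.inv().apply(np.array(target)-s["ee_pos"])*1000
    a=np.radians(xdeg);M=np.array([[np.cos(a),np.sin(a),0],[np.sin(a),-np.cos(a),0],[0,0,-1]]).T
    return np.round(t,1),np.round(np.degrees((r.inv()*R.from_matrix(M)).as_rotvec()),2)
E
python3 - <<'E'
from plant import manip
from h import *
s=manip.read_state();print(s["time"],np.round(s["q"],3),s["ee_pos"],R.from_quat(s["eef_rot"]).as_matrix().round(3),s["finger_gap"])
for x in(11.2,191.2):print(rel([.537,.1545,.17],x,s))
# plate angle / green mark refine
d=pickle.load(open("c0.pkl","rb"))
for n,w in(("top",(115,225,165,280)),("scene",(290,395,230,340))):
    o,T,S,G,D=ana(d[n],w); g=G.mean(0)[:2]-[.537,.1545]; print(n,np.degrees(np.arctan2(g[1],g[0])),np.hypot(*g))
    c=d[n];W=np.zeros(c["z_map"].shape,bool);u0,u1,v0,v1=w;W[v0-5:v1+5,u0-10:u1+10]=1
    P,_=pts(c,W);P=P[abs(P[:,2]-.008)<.0025]; print(cv2.minAreaRect((P[:,:2]*1000).astype(np.float32)))
E
```

```text
0.35 [-1.18   0.241  0.004  1.335 -0.     1.77 ] [ 0.19028403 -0.46191902  0.23070921] [[ 0.982  0.191 -0.001]
 [ 0.191 -0.982  0.001]
 [-0.    -0.001 -1.   ]] 0.6996767282374652
(array([ 458. , -538.8,   61.3]), array([-0.08,  0.02, -0.2 ]))
(array([ 458. , -538.8,   61.3]), array([3.000e-02, 1.200e-01, 1.798e+02]))
top -33.03041443619319 0.03940613245801398
((536.678955078125, 154.13023376464844), (110.35698699951172, 121.15546417236328), 57.61996078491211)
scene -32.311124243576074 0.039010348539270996
((536.7413330078125, 154.77976989746094), (111.96269989013672, 120.88042449951172), 57.682621002197266)
```

Request:
jog_arm(commands=[[[28.6, -33.7, 3, 0, 0, 0], [28.6, -33.7, 3, 0, 0, 0], [28.6, -33.7, 3, 0, 0, 0], [28.6, -33.7, 3, 0, 0, 0], [28.6, -33.7, 3, 0, 0, 0], [28.6, -33.7, 3, 0, 0, 0], [28.6, -33.7, 3, 0, 0, 0], [28.6, -33.7, 3, 0, 0, 0]]])

```text
time: 1.35
ee_pos: [0.3629, -0.152, 0.207]
eef_rot: [0.995, 0.097, -0.0, -0.0]
contact_force: [-0.1, 0.4, 0.8]
finger_gap: 0.7
```

Request:
jog_arm(commands=[[[28.6, -33.7, 3, 0, 0, 0], [28.6, -33.7, 3, 0, 0, 0], [28.6, -33.7, 3, 0, 0, 0], [28.6, -33.7, 3, 0, 0, 0], [28.6, -33.7, 3, 0, 0, 0], [28.6, -33.7, 3, 0, 0, 0], [28.6, -33.7, 3, 0, 0, 0], [28.6, -33.7, 3, 0, 0, 0]]])

```text
time: 2.35
ee_pos: [0.5396, 0.1343, 0.1828]
eef_rot: [0.993, 0.117, -0.002, -0.01]
contact_force: [-1.4, -0.9, 0.3]
finger_gap: 0.699
```

Request:
jog_arm(commands=[[[0, 0, 0, 0, 0, -10], [0, 0, 0, 0, 0, -10], [0, 0, 0, 0, 0, -10], [0, 0, 0, 0, 0, -10], [0, 0, 0, 0, 0, -10], [0, 0, 0, 0, 0, -10], [0, 0, 0, 0, 0, -10], [0, 0, 0, 0, 0, -10], [0, 0, 0, 0, 0, -10]]])

```text
time: 3.48
ee_pos: [0.5391, 0.1326, 0.1829]
eef_rot: [0.618, 0.786, 0.005, -0.008]
contact_force: [1.0, 0.3, 0.5]
finger_gap: 0.702
```

Request:
jog_arm(commands=[[[0, 0, 0, 0, 0, -10], [0, 0, 0, 0, 0, -10], [0, 0, 0, 0, 0, -10], [0, 0, 0, 0, 0, -10], [0, 0, 0, 0, 0, -10], [0, 0, 0, 0, 0, -10], [0, 0, 0, 0, 0, -10], [0, 0, 0, 0, 0, -10], [0, 0, 0, 0, 0, -10], [0, 0, 0, 0, 0, 0]]])

```text
time: 4.72
ee_pos: [0.5391, 0.1326, 0.183]
eef_rot: [-0.115, 0.993, 0.009, -0.002]
contact_force: [0.8, 0.6, 0.4]
finger_gap: 0.703
```

```bash
python3 - <<'E'
from plant import manip
from h import *
s=manip.read_state();print(s["time"],np.round(s["q"],3),s["ee_pos"],s["finger_gap"],s["contact_force"])
print(rel([.5368,.1545,.079],191.2,s))
c=manip.camera("scene");cv2.imwrite("pics/s1.png",c["frame"][:,:,::-1])
E
```

```text
4.725 [2.310e-01 3.750e-01 6.400e-02 1.262e+00 1.900e-02 1.000e-03] [0.53912276 0.13255818 0.18296291] 0.7034677513061842 [0.78053281 0.5842283  0.3970785 ]
(array([ -2.9,  19.9, 104.4]), array([ 1.09, -0.1 ,  1.96]))
```

View pics/s1.png

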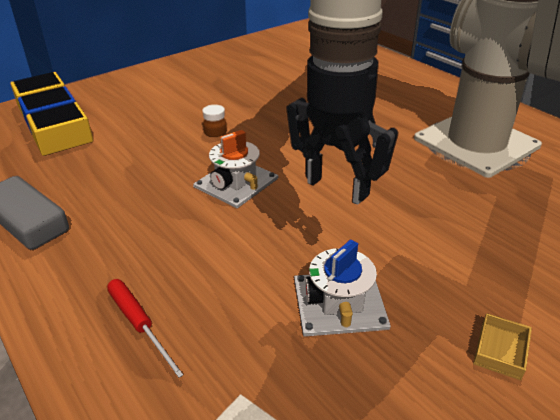

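The gripper is above and short of the blue knob, with fingertips near (315,182) and (362,192). Both regulators are untouched.

Request:
jog_arm(commands=[[[-1.5, 10, 10, 1.1, -0.1, 2], [-1.4, 9.9, 10, 0, 0, 0], [0, 0, 15, 0, 0, 0], [0, 0, 15, 0, 0, 0], [0, 0, 0, 0, 0, 0]]])

```text
time: 5.4
ee_pos: [0.5367, 0.1522, 0.1316]
eef_rot: [-0.098, 0.995, -0.0, -0.001]
contact_force: [0.5, 1.1, 0.1]
finger_gap: 0.706
```

```bash
python3 - <<'E'
from plant import manip
from h import *
s=manip.read_state();print(s["time"],s["ee_pos"],s["contact_force"])
print(rel([.5368,.1545,.079],191.2,s))
E
```

```text
5.4 [0.53670834 0.15217987 0.13160305] [0.50497334 1.10212902 0.12822266]
(array([-0.7,  2.3, 52.6]), array([-0.03, -0.17,  0.04]))
```

Request:
jog_arm(commands=[[[-0.7, 2.3, 8, 0, 0, 0], [0, 0, 8, 0, 0, 0], [0, 0, 8, 0, 0, 0], [0, 0, 8, 0, 0, 0], [0, 0, 8, 0, 0, 0], [0, 0, 8, 0, 0, 0], [0, 0, 4, 0, 0, 0], [0, 0, 0, 0, 0, 0]]])

```text
time: 6.4
ee_pos: [0.5381, 0.1552, 0.0813]
eef_rot: [-0.098, 0.995, -0.0, 0.0]
contact_force: [0.6, 0.1, -0.8]
finger_gap: 0.696
```

```bash
python3 - <<'E'
from plant import manip
from h import *
s=manip.read_state();print(s["time"],s["ee_pos"],s["contact_force"])
print(rel([.5368,.1545,.079],191.2,s))
c=manip.camera("scene");cv2.imwrite("pics/s2.png",cv2.resize(c["frame"][180:360,220:460,::-1],None,fx=3,fy=3))
E
```

```text
6.4 [0.53813799 0.15523035 0.08130967] [ 0.64351558  0.10660319 -0.75119086]
(array([ 1.5, -0.5,  2.3]), array([-0.01,  0.03,  0.08]))
```

View pics/s2.png

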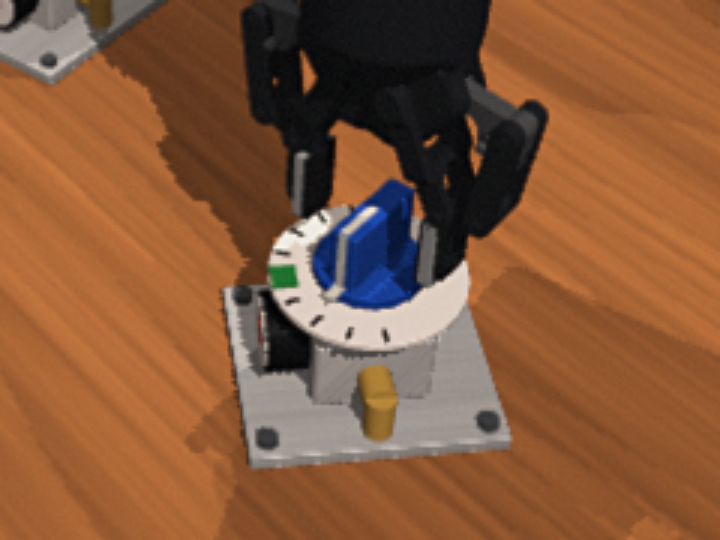

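The fingers straddle the bar, one on each side, with the pads at bar height (crop positions ~(305,185) and (430,250)). Next I'll close them.

Request:
jog_arm(commands=[[[0.7, -0.3, 0, 0, 0, 0], [0, 0, 0, 0, 0, 0], [0, 0, 0, 0, 0, 0], [0, 0, 0, 0, 0, 0], [0, 0, 0, 0, 0, 0], [0, 0, 0, 0, 0, 0], [0, 0, 0, 0, 0, 0], [0, 0, 0, 0, 0, 0]]], gripper=0, newtons=60)

```text
time: 7.45
ee_pos: [0.538, 0.1544, 0.0822]
eef_rot: [-0.098, 0.995, -0.0, 0.001]
contact_force: [-1.6, -3.5, 6.0]
finger_gap: 0.145
```

```bash
python3 - <<'E'
from plant import manip
from h import *
s=manip.read_state();print(s["time"],s["ee_pos"],s["contact_force"],s["moment"],s["finger_gap"])
print(rel([.5368,.1545,.081],191.2,s))
E
```

```text
7.45 [0.53802809 0.15442002 0.08217735] [-1.5603897  -3.45869256  6.04803   ] [-0.73140288  0.19109759  0.05537941] 0.1447973026231628
(array([1.2, 0.3, 1.2]), array([-0.06,  0.1 ,  0.05]))
```

Request:
jog_arm(commands=[[[0, 0, 0, 0, 0, 6], [0, 0, 0, 0, 0, 6], [0, 0, 0, 0, 0, 6], [0, 0, 0, 0, 0, 6], [0, 0, 0, 0, 0, 6], [0, 0, 0, 0, 0, 6], [0, 0, 0, 0, 0, 6], [0, 0, 0, 0, 0, 1.6], [0, 0, 0, 0, 0, 0], [0, 0, 0, 0, 0, 0], [0, 0, 0, 0, 0, 0]]])

```text
time: 8.82
ee_pos: [0.5379, 0.1536, 0.0822]
eef_rot: [0.279, 0.96, -0.001, 0.001]
contact_force: [-0.0, -5.9, 5.8]
finger_gap: 0.148
```

```bash
python3 - <<'E'
from plant import manip
from h import *
s=manip.read_state();print(s["time"],s["ee_pos"],s["contact_force"],s["moment"],s["finger_gap"])
print(rel([.5368,.1545,.081],180-32.4,s))
for n,w in(("top",(90,250,140,300)),("scene",(240,440,200,360))):
    c=manip.camera(n);u0,u1,v0,v1=w;cv2.imwrite(f"pics/{n}3.png",cv2.resize(c["frame"][v0:v1,u0:u1,::-1],None,fx=3.5,fy=3.5))
E
```

```text
8.825 [0.53794545 0.15361192 0.08218538] [-0.00857105 -5.90587641  5.82791417] [-1.15699559  0.22718781 -0.06288119] 0.1480548233271745
(array([1.4, 0.1, 1.2]), array([-0.05,  0.16,  0.01]))
```

View pics/scene3.png

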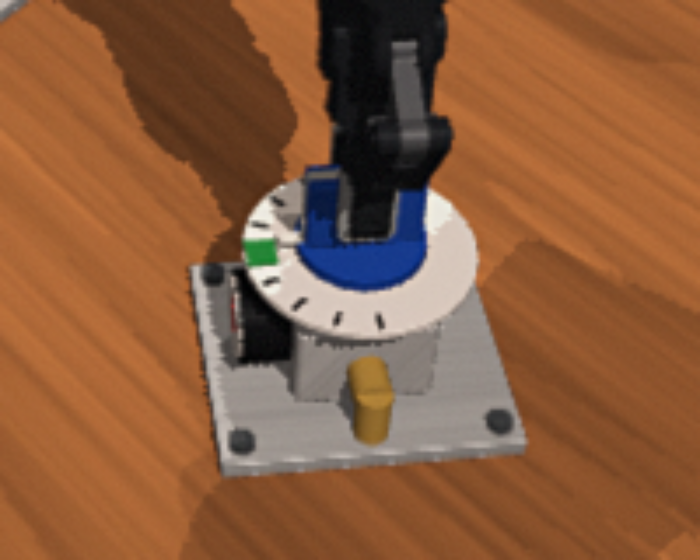

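View pics/top3.png

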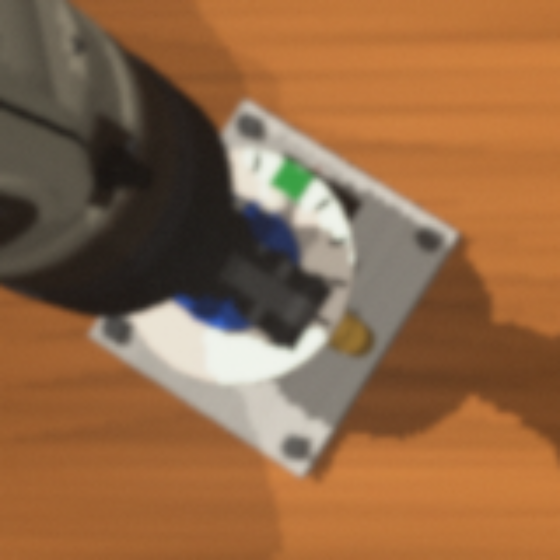

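The scene crop shows the white pointer tip at about (288,240), next to the green mark at (262,252), with the skirt still down. I'll measure the remaining angle.

```bash
python3 - <<'E'
from plant import manip
from h import *
c=manip.camera("scene");E=c["extrinsics"];C=np.array([.5368,.1545])
def ray(u,v,z):
    p=cv2.undistortPoints(np.array([[[u,v]]],float),c["camera_matrix"],np.array([c["k1"],0,0,0.]))[0,0]
    d=E[:3,:3].T@np.array([p[0],p[1],1]);o=-E[:3,:3].T@E[:3,3];return (o+d*(z-o[2])/d[2])[:2]
for u,v,z in((322.3,268.6,.072),(240+262/3.5,200+252/3.5,.067)):
    g=ray(u,v,z)-C;print(g,np.hypot(*g),np.degrees(np.arctan2(g[1],g[0])))
W=np.zeros(c["z_map"].shape,bool);W[245:275,310:370]=1
f=cv2.cvtColor(c["frame"],cv2.COLOR_RGB2HSV)
blue=W&(abs(f[...,0].astype(int)-117)<12)&(f[...,1]>120)
P,_=pts(c,blue);B=P[(P[:,2]>.08)&(P[:,2]<.1)]
print(len(B),P[:,2].max());
l=cv2.fitLine((B[:,:2]).astype(np.float32),cv2.DIST_HUBER,0,.001,.001).ravel();print(l,np.degrees(np.arctan2(l[1],l[0])))
cv2.imwrite("pics/s4.png",cv2.resize(c["frame"][230:300,290:380,::-1],None,fx=8,fy=8,interpolation=cv2.INTER_NEAREST))
E
```

```text
[ 0.02289769 -0.01575858] 0.027796348545726962 -34.536410762574086
[ 0.03166537 -0.02076432] 0.037866247850196884 -33.2545377620322
170 0.15940725054749538
[ 0.8414383  -0.54035324  0.54106486  0.15911682] -32.707687
```

View pics/s4.png

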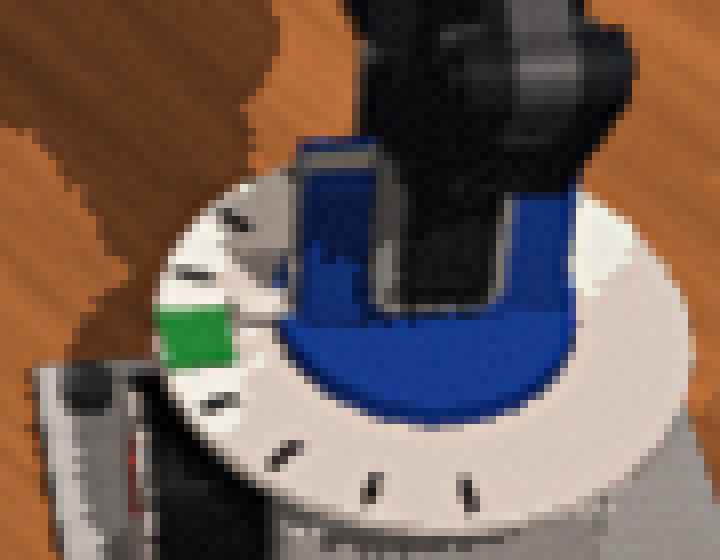

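The bar side fits at -32.7° against the mark at -32.4°, so the pointer is on the mark with the stem in. Now I'll pull straight up.

Request:
jog_arm(commands=[[[0, 0, -2, 0, 0, 0], [0, 0, -2, 0, 0, 0], [0, 0, -2, 0, 0, 0], [0, 0, -2, 0, 0, 0], [0, 0, -2, 0, 0, 0], [0, 0, -2, 0, 0, 0], [0, 0, -2, 0, 0, 0], [0, 0, -1, 0, 0, 0], [0, 0, -1, 0, 0, 0], [0, 0, 0, 0, 0, 0], [0, 0, 0, 0, 0, 0]]])

```text
time: 10.35
ee_pos: [0.5379, 0.1536, 0.0964]
eef_rot: [0.279, 0.96, -0.001, 0.001]
contact_force: [3.3, -3.0, -4.3]
finger_gap: 0.148
```

```bash
python3 - <<'E'
from plant import manip
from h import *
s=manip.read_state();print(s["time"],s["ee_pos"],s["contact_force"],s["moment"],s["finger_gap"])
c=manip.camera("scene")
cv2.imwrite("pics/s5.png",cv2.resize(c["frame"][220:300,290:380,::-1],None,fx=7,fy=7,interpolation=cv2.INTER_NEAREST))
E
```

```text
10.35 [0.53786728 0.15362352 0.09638738] [ 3.28971975 -3.02360339 -4.29103254] [-0.94308794 -0.5485296  -0.06926561] 0.14782154451385882
```

View pics/s5.png

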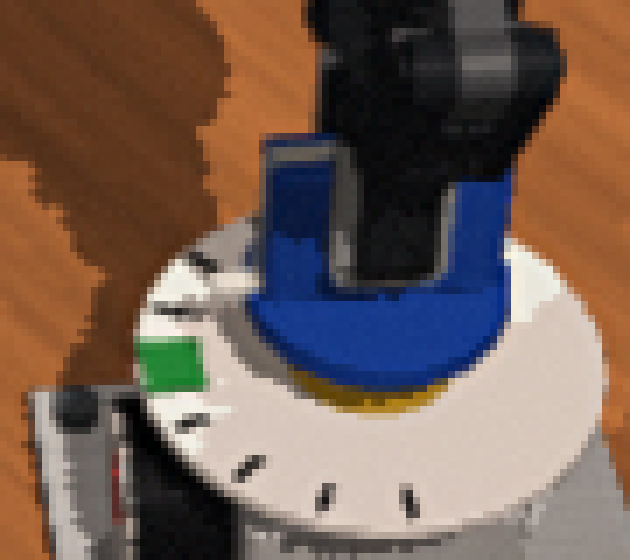

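The knob has risen, with the yellow collar showing at about (370,390). TCP travel was 14.2 mm and the force is 4 N, so it isn't at the stop yet; I'll pull a little more.

Request:
jog_arm(commands=[[[0, 0, -1, 0, 0, 0], [0, 0, -0.7, 0, 0, 0], [0, 0, 0, 0, 0, 0], [0, 0, 0, 0, 0, 0]]])

```text
time: 10.9
ee_pos: [0.5378, 0.1536, 0.0973]
eef_rot: [0.279, 0.96, -0.001, 0.0]
contact_force: [4.5, -4.0, -7.7]
finger_gap: 0.148
```

Travel is 15.1 mm and the force is rising, so it's at the stop. Releasing now.

Request:
jog_arm(commands=[[[0, 0, 0, 0, 0, 0], [0, 0, 0, 0, 0, 0], [0, 0, 0, 0, 0, 0], [0, 0, 0, 0, 0, 0], [0, 0, 0, 0, 0, 0], [0, 0, 0, 0, 0, 0]]], gripper=0.6)

```text
time: 11.65
ee_pos: [0.5378, 0.1549, 0.0995]
eef_rot: [0.278, 0.96, 0.0, 0.001]
contact_force: [0.0, 1.2, -0.6]
finger_gap: 0.596
```

Request:
jog_arm(commands=[[[0, 0, -5, 0, 0, 0], [0, 0, -10, 0, 0, 0], [0, 0, -15, 0, 0, 0], [0, 0, -20, 0, 0, 0], [0, 0, -25, 0, 0, 0], [0, 0, -25, 0, 0, 0], [0, 0, 0, 0, 0, 0]]])

```text
time: 12.52
ee_pos: [0.5394, 0.1554, 0.2029]
eef_rot: [0.278, 0.96, 0.002, 0.003]
contact_force: [0.0, 0.0, -0.6]
finger_gap: 0.601
```

```bash
python3 - <<'E'
from plant import manip
from h import *
s=manip.read_state();print(s["time"],s["ee_pos"],s["contact_force"],s["finger_gap"])
c=manip.camera("scene")
cv2.imwrite("pics/s6.png",cv2.resize(c["frame"][180:340,250:450,::-1],None,fx=3.5,fy=3.5))
W=np.zeros(c["z_map"].shape,bool);W[225:300,300:385]=1
f=cv2.cvtColor(c["frame"],cv2.COLOR_RGB2HSV)
P,_=pts(c,W&(abs(f[...,0].astype(int)-117)<12)&(f[...,1]>120))
T=P[(P[:,2]>.112)&(P[:,2]<.13)];print("top z",np.median(T[:,2]),len(T),cv2.minAreaRect((T[:,:2]*1000).astype(np.float32)))
B=P[(P[:,2]>.095)&(P[:,2]<.117)];l=cv2.fitLine((B[:,:2]).astype(np.float32),cv2.DIST_HUBER,0,.001,.001).ravel();print(len(B),np.degrees(np.arctan2(l[1],l[0])))
# orange
d=pickle.load(open("c0.pkl","rb"))
a=d["scene"]["frame"][125:205,190:280].astype(int);b=c["frame"][125:205,190:280].astype(int);print("orange diff",abs(a-b).mean())
E
```

```text
12.525 [0.53942492 0.1553642  0.20287617] [ 0.01847294  0.02767455 -0.56860139] 0.6010636898759397
top z 0.1196470898509096 328 ((537.775634765625, 155.04490661621094), (14.632505416870117, 45.08523178100586), 57.73057174682617)
419 -32.44383
orange diff 17.59875
```

View pics/s6.png

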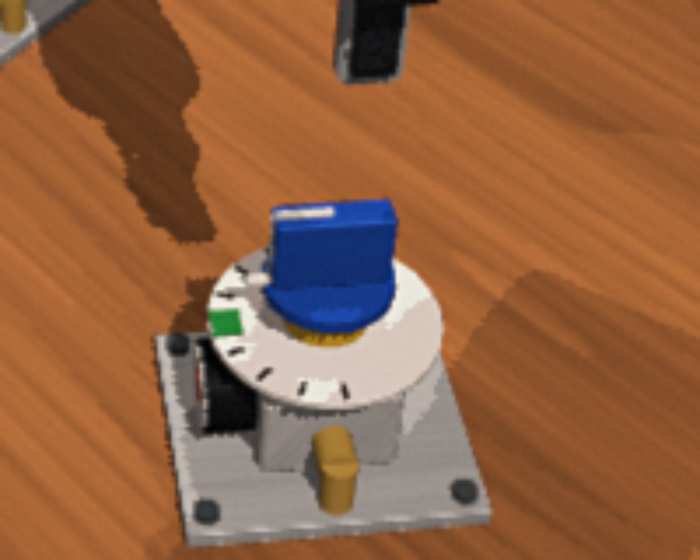

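The knob stands alone with its collar showing and the gripper is clear. The orange image difference may only be shadow, so I'll check its geometry before handing in.

```bash
python3 - <<'E'
from plant import manip
from h import *
d=pickle.load(open("c0.pkl","rb"))
for n,c in (("before",d["scene"]),("after",manip.camera("scene"))):
    W=np.zeros(c["z_map"].shape,bool);W[120:165,200:270]=1
    f=cv2.cvtColor(c["frame"],cv2.COLOR_RGB2HSV)
    P,_=pts(c,W&(f[...,0]<13)&(f[...,1]>170))
    T=P[(P[:,2]>.1)&(P[:,2]<.13)];print(n,np.median(T[:,2]),cv2.minAreaRect((T[:,:2]*1000).astype(np.float32)))
z=abs(d["scene"]["z_map"]-c["z_map"])[125:205,190:280];print((z>.006).mean(),np.median(z))
manip.sign_off()
E
```

```text
before 0.10499061174808116 ((484.5530700683594, -190.8447723388672), (17.501758575439453, 44.94043731689453), 85.72053527832031)
after 0.10501374773528138 ((485.3940124511719, -190.43978881835938), (16.031686782836914, 46.47798156738281), 87.29386138916016)
0.03347222222222222 0.0017970204
the job is handed in; nothing more can be done
```

The blue knob is set on the green mark, pulled fully out and released, and the job is handed in. `sign_off` gives no verdict, so these are my own measurements.

**What I did:** I gripped the bar and turned it 43.6° clockwise with the stem still in. I then pulled it straight up about 15 mm to its stop, opened the gripper and retreated upwards. This took about 12.6 s of the 32 s allowed.

**Last checks:**

| Check | Result |
|---|---|
| Blue pointer | Bar at -32.3° to -32.4°, against the mark at -32.4° from the first pictures |
| Blue stem | Bar top at 119.6 mm, about 14.6 to 15 mm out, yellow collar visible |
| Gripper | Clear of everything, contact force about 0 |
| Orange knob | Top height unchanged at 105.0 mm, bar position within 1 mm and angle within 1.6° of the start, which is measurement noise |

One check disagreed: the image around the orange knob changed noticeably (mean difference 17.6). I put that down to the arm's shadow, since the depth readings showed the knob in place. About 3% of depth pixels there also differed by more than 6 mm, which I did not look into.

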